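Index dial back by one notch

TASK

The assembly dial has been indexed one station too far. With a fingertip lift the red ratchet pawl up and over until it stays back by itself, push the dial backward (clockwise seen from above) by exactly one notch by its orange-capped post, then tip the pawl back so that it drops fully into that next notch. Do it all with light pushes of the fingertips, pinching nothing, leave the blue parts standing in their nests, disturb nothing else on the bench, and finish clear of everything.

Things in the scene. Friction and masses are not known exactly. Their poses are not given: they have to be found in the camera images.
- indexer: Fixed indexing fixture: grey base plate, 262 mm aluminium dial on a vertical axis, red pawl in a grey bracket. Origin: on the bench, on the dial's axis; z up; +y points from the axis to the pawl. Its place and heading vary. Below, F means this frame, in mm. Bracket cheeks stand at F x -24 to -16 and 64 to 72, y 144 to 166, up to z 95
- dial_centre (a point): point on the dial's axis, level with the top of the dial plate, 55 mm above the bench. A hub 36 mm wide stands 14 mm high here. On the dial's rim, radius 108 to 130 mm, stand 12 saw teeth 12 mm high, pitch 30 degrees
- dial (a joint): dial angle, rad; grows as it turns BACKWARD (clockwise from above); starts between -0.03 and 0, pawl in a notch. One notch is 0.524 (30 degrees). With the pawl down it is blocked backward at 0.02; forward, teeth click under the pawl. Stays where left (1.6 N at the post moves it). The pawl drops fully into the next notch with the dial anywhere from 0.36 to 0.54, best 0.45
- pawl (a joint): pawl angle, rad: 0 = down, nose fully in a notch; 1.83 = thrown back on its stop (105 degrees). Bistable by gravity: beyond about 1.0 it falls back and stays, below about 0.6 it falls down by itself. Level hinge along F x, at F y 155, z 85. Weighs 0.12 kg, moves freely
- tab_top (a point): top middle of the pawl's upright red finger tab: 26 mm wide along F x, 7 mm thick, rising 50 mm above the hinge. Pawl down: at F (45, 154, 135); pushing it outward (F +y) lifts the nose. Pawl thrown back: the tab points outward, slightly below level
- nose_arm_end (a point): free end of the pawl's nose arm: at F x 0, 12 mm wide, 10 mm thick, 50 mm long from the hinge; the nose, 8 mm wide, hangs 28 mm below it. Pawl down: level, at F (0, 105, 85). Pawl thrown back: the arm stands up, leaning 15 degrees outward, end at F (0, 168, 133); pushing it inward (F -y) tips the pawl down
- post_top (a point): centre of the top of the push post on the dial: steel, 16 mm across, orange cap 19 mm across, 46 mm tall above the dial plate (top 101 mm above the bench), 92 mm from the axis. At dial angle 0 it stands 210 degrees from F +x (counter-clockwise from above), after one notch at 180 degrees
- part1_mid (a point): centre (31 mm above its foot) of loose blue transducer 1, 32 mm across, 62 mm tall, black cap, standing in an 8 mm deep nest on the dial, 62 mm from the axis, at 20 degrees at dial angle 0; turns with the dial; leave it standing
- part2_mid (a point): centre (31 mm above its foot) of loose blue transducer 2, 32 mm across, 62 mm tall, black cap, standing in an 8 mm deep nest on the dial, 62 mm from the axis, at 95 degrees at dial angle 0; turns with the dial; leave it standing
- part3_mid (a point): centre (31 mm above its foot) of loose blue transducer 3, 32 mm across, 62 mm tall, black cap, standing in an 8 mm deep nest on the dial, 62 mm from the axis, at 290 degrees at dial angle 0; turns with the dial; leave it standing
- spare1_mid (a point): centre (45 mm above its foot) of a loose blue transducer, 32 mm across, 90 mm tall, standing on the bench beside the fixture; do not touch
- spare2_mid (a point): centre (45 mm above its foot) of a loose blue transducer, 32 mm across, 90 mm tall, standing on the bench beside the fixture; do not touch
- spool: loose grey empty spool, 56 mm across, 42 mm tall, standing to the left; origin at its foot; bystander
- horn: loose grey metal horn, 48 mm across at the foot, 100 mm tall, standing to the left; origin at its foot; bystander
- jar: loose white jar with black lid, 48 mm across, 60 mm tall, standing to the left; origin at its foot; bystander
Mind the look-alikes: they are no part of the job. Leave any brown or turquoise look-alike of the part that bears spare2_mid alone. Leave any yellow look-alike of the part that bears part1_mid alone.

How it is judged:
On the way, in this order (a step that is already met when the one before it is completed fails the run):
1. the pawl is thrown back and stays back with no finger on the fixture, the dial not yet turned (value of joint pawl above 1.4 rad and value of joint dial below 0.12 rad and contact force between the fingers and indexer below 0.1 N), for 0.1 s.
2. the dial is pushed back past the next tooth (value of joint dial above 0.2 rad and value of joint pawl above 1 rad), for 0.05 s.
At the end, for the whole second after the job is handed in: dial one notch back (joint between 0.345 and 0.56 rad) and at rest, pawl fully down in that notch (joint below 0.08 rad), the three parts upright (within 0.1 rad) at their seated height (5 mm), bystanders within 20 mm of their places and upright (value of joint dial between 0.345 and 0.56 rad and value of joint pawl below 0.08 rad and not (velocity of joint dial above 0.05 rad/s) and not (velocity of joint dial below -0.05 rad/s) and angle between each of part1_mid, part2_mid, part3_mid's own z axis and vertical below 0.1 rad and height (world z) of part1_mid between 0.081 and 0.091 m and height (world z) of part2_mid between 0.081 and 0.091 m and height (world z) of part3_mid between 0.081 and 0.091 m and distance of each of spare1_mid, spare2_mid, spool, horn, jar from where it was at the start of the episode below 0.02 m and angle between each of spare1_mid, spare2_mid, spool, horn, jar's own z axis and vertical below 0.15 rad); the robot touches nothing.
It fails at once if the dial is pushed back more than a notch and a half (value of joint dial above 0.8 rad).
It fails at once if the dial is turned forward (value of joint dial below -0.2 rad).
It fails at once if the fixture is forced or pinched (over 30 N) (contact force between the fingers and indexer above 30 N).
It fails at once if a part on the dial is lifted out of its nest or tipped over (height (world z) of any of part1_mid, part2_mid, part3_mid above 0.096 m or angle between any of part1_mid, part2_mid, part3_mid's own z axis and vertical above 0.4 rad).
It fails at once if a bystander is moved, lifted or tipped (distance of any of spare1_mid, spare2_mid, spool, horn, jar from where it was at the start of the episode above 0.03 m or angle between any of spare1_mid, spare2_mid, spool, horn, jar's own z axis and vertical above 0.4 rad).
It also fails if it takes over 72 s, if anything falls off the work surface, if the arm or the gripper's body presses on something with over 40 N, if the wrist force passes 120 N, or if a joint passes its speed limit or range.

ROBOT

A 6-joint arm with a two-finger parallel gripper is mounted at the origin on the work surface. World frame = base frame: x ahead of the robot, y to its left, z up, the work surface at z = 0. Lengths are in m, angles in rad, forces in N, time in s.
With the tool pointing down it reaches from about 0.275 to 0.825 m from the base axis. Payload 4.9 kg.
Tool frame: the origin (TCP) lies at the centre of the arm's flange, where the gripper is bolted on; the fingertips stand 173 mm ahead of it and the grasp point (between the pads) lies ctrl.hold_point_z ahead of it (ctrl.hold_point_z is the distance from the TCP to the grasp point, in m); z points along the fingers, y is the direction in which the jaws open and shut (so a half turn about z gives the same grasp; the last joint's range is limited). The gripper opens to 85 mm and grips with 20 to 120 N. Pads are 22 mm wide; open, the fingers measure 114 mm over their backs; the gripper's body (76 mm by 85 mm) begins 54 mm behind the grasp point. The pads swing forward as they close: fully open they stand 13 mm farther back than shut.
Start: joints at [-1.372, 0.326, -0.193, 1.052, 0, 1.437], TCP at [0.18, -0.52, 0.405] pointing down, gripper open.
Joint ranges: [-2.65, 2.65], [-0.97, 1.79], [-1.3, 1.35], [-1.93, 2.1], [-1.47, 1.37], [-3.14, 3.14]. Speed limits (rad/s): [2.57, 2.57, 3.14, 3.14, 3.14, 3.14].

INTERFACE

Orientations are given as a unit quaternion [x, y, z, w].
In Python, from rig import sensors, optics, ctrl, boxes_of, masks_of gives the robot as it stands. The module is installed in compiled form; this text tells all that it offers.
- The arm moves only by the shell command python3 -m handwheel 'ROWS' [FORCE]. ROWS is JSON, a list of rows, each a list of 3 entries, a list of its own where there are three numbers: the gripper's target within -1 to 1 (shut at 1, half-way at 0, fully open at -1), then the shift along the world's x, y, z in mm, then the turn, a rotation vector about the world's x, y, z in rad. In form: [[claw, [tx, ty, tz], [ax, ay, az]], ...]. A call has 1 to 20 rows; each row is the pose to reach, as a shift and turn from the pose commanded when the call began; what a row does not reach only later rows make up. A row lasts 1/8 s, in which the tool goes at most 62.5 mm and 10.7 degrees, less where a joint would pass 70% of its speed; a pose out of reach is approached as far as the arm can. A call with a gripper value outside its range is refused whole. The fingers move at their own pace and stop on an object; FORCE is the grip in N (left out, the last holds). Time passes only in rows, so rows that repeat a pose let the fingers close. It gives the time, the measured TCP pose, the force and the opening at its end, in the units of the state.
- sensors.get_state(): the state, without advancing time (a new reading comes with each control period).
- optics.get_image(name): name is "scene" or "top" or "wrist"; returns the picture (420x560x3 uint8, red, green, blue); there is no depth.
- optics.camera_model(name): a dict with "fx", "fy", "cx", "cy" (pixels), "world_from_camera" (4x4, takes a point from camera to world coordinates); the wrist camera has in their place "hand_eye" (4x4, takes a point from camera to tool coordinates, whose origin is the TCP and whose axes are the flange's). Camera axes: x right, y up, looking along -z (the intrinsics and any distortion apply to the point x, -y, -z); pixel columns grow to the right and rows downward; lengths in m; the calibration is good to about 2 mm. A picture is of the moment at which its call begins: read the wrist's pose just before it. camera_model takes no time and is no camera call.
- ctrl.finish_job(): hands the job in, once; it reports no verdict.
Trained networks look in the newest picture that a camera, given by its name, has taken for a name from the list of things; names that differ only in an ending like _2 or _b are one class to them, and where a whole thing is asked for, a point or a joint stands for the part that bears it (a point fixed in the world has none). Each returns a list of dicts, best first, with "conf" (0 to 1); they miss things now and then, are a little off and sometimes report something else, mostly with a low value. They report only what shows in the picture. A call takes as long as a camera call. They do not tell look-alikes from the thing itself.
- boxes_of(name, camera): "point" ([x, y, z] in m, in world coordinates, good to about 4 mm: the middle of the surface that is visible of it).
- masks_of(name, camera): "region" (420x560 bool, what is visible of it).
The state is a dict: "time": time; "joints": joint angles; "dq": joint speeds; "effort": joint torques, N m; "tcp_pos": TCP position; "tool_rot": TCP orientation; "ft_force": force on the tool from outside, world axes, zero at the start; "torque": the same for the moment, N m; "width": finger opening in m.
Only numpy, scipy, OpenCV 4.12 (cv2) and the standard library are available. Lean on these libraries where they do the work, as an engineer would, in place of code of your own. Each camera call takes 0.05 s, during which the arm holds its last target.

## Working session

There is one attempt and no reset: what is moved stays moved. The work goes in short steps, Python scripts to look and compute and a shell command to move; the robot and the scene stay as the last step left them, time stands still between calls to the robot, and variables do not carry over. Pictures are saved under pics/ and viewed, and the job is handed in when it is done.

```bash
mkdir -p pics; ls; python3 - <<'E'
from rig import sensors, optics, ctrl
import cv2
s=sensors.get_state(); print(s, ctrl.hold_point_z)
for n in ("scene","top","wrist"):
    im=optics.get_image(n); cv2.imwrite(f"pics/{n}0.png",im[:,:,::-1]); 
    m=optics.camera_model(n); print(n,m)
E
```

```text
pics
{'time': 0.0, 'joints': array([-1.37220606e+00,  3.26941755e-01, -1.93578882e-01,  1.05199107e+00,
        9.06394720e-06,  1.43661239e+00]), 'dq': array([-0.00075223,  0.00062104, -0.00048153,  0.00040962,  0.0025892 ,
       -0.00074652]), 'effort': array([ 4.75931502e-04, -4.43398368e+01,  2.62438613e+01,  1.54710672e-02,
       -1.47270721e-04, -1.60858953e-06]), 'tcp_pos': array([ 0.17963101, -0.51954283,  0.40390463]), 'tool_rot': array([ 9.86189210e-01,  1.65620368e-01, -2.30859486e-05, -8.57391586e-04]), 'ft_force': array([0.63908365, 0.06354352, 0.44589621]), 'torque': array([ 0.00618435, -0.01774118, -0.01736936]), 'width': 0.0854022163438234} 0.1547
scene {'fx': 472.2395481232429, 'fy': 472.2395481232429, 'cx': 281.451728517304, 'cy': 212.67880618713355, 'world_from_camera': array([[-0.76912371, -0.45467294,  0.44913387,  1.07507651],
       [ 0.63889597, -0.52924743,  0.55830915,  0.63927351],
       [-0.01614512,  0.71635862,  0.69754545,  0.87511527],
       [ 0.        ,  0.        ,  0.        ,  1.        ]])}
top {'fx': 470.5763300399178, 'fy': 470.5763300399178, 'cx': 271.4998537685727, 'cy': 210.93943280727012, 'world_from_camera': array([[-0.01356306,  0.99500735, -0.09887579,  0.46814766],
       [-0.99990247, -0.01382599, -0.00197439,  0.0370714 ],
       [-0.00333159,  0.09883937,  0.99509782,  1.27582898],
       [ 0.        ,  0.        ,  0.        ,  1.        ]])}
wrist {'fx': 293.2077210842846, 'fy': 293.2077210842846, 'cx': 277.59569533154803, 'cy': 211.4632655797321, 'hand_eye': array([[ 7.87340763e-04,  9.59863766e-01,  2.80465561e-01,
         7.15834126e-02],
       [ 9.99999055e-01, -4.39750671e-04, -1.30226072e-03,
        -1.31762624e-03],
       [-1.12665796e-03,  2.80466321e-01, -9.59863205e-01,
         3.12537848e-02],
       [ 0.00000000e+00,  0.00000000e+00,  0.00000000e+00,
         1.00000000e+00]])}
```

View pics/scene0.png

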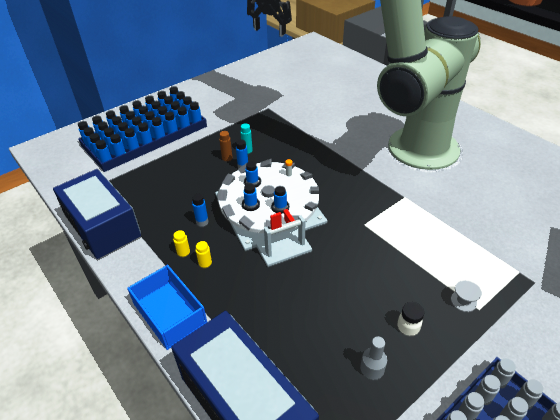

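View pics/top0.png

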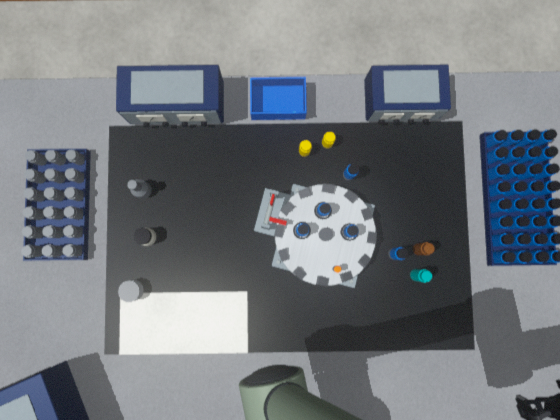

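```bash
cat > h.py <<'E'
from rig import sensors, optics, ctrl, boxes_of, masks_of
import numpy as np, cv2
def proj(cam,P):
    m=optics.camera_model(cam); T=np.linalg.inv(m["world_from_camera"])
    p=T[:3,:3]@np.asarray(P)+T[:3,3]; return np.array([m["cx"]+m["fx"]*p[0]/-p[2], m["cy"]+m["fy"]*-p[1]/-p[2]])
def ray(cam,uv):
    m=optics.camera_model(cam); W=m["world_from_camera"]
    d=np.array([(uv[0]-m["cx"])/m["fx"],-(uv[1]-m["cy"])/m["fy"],-1.]); return W[:3,3], W[:3,:3]@d
def atz(cam,uv,z):
    o,d=ray(cam,uv); return o+d*(z-o[2])/d[2]
E
python3 - <<'E'
from h import *
for n in ["indexer","dial_centre","pawl","tab_top","nose_arm_end","post_top","part1_mid","part2_mid","part3_mid","spare1_mid","spare2_mid","spool","horn","jar"]:
    for c in ("scene","top"):
        for r in boxes_of(n,c)[:3]: print(n,c,np.round(r["point"],4),round(r["conf"],2), np.round(proj(c,r["point"])))
E
```

```text
indexer scene [ 0.5649 -0.0411  0.056 ] 0.63 [270. 211.]
indexer top [ 0.5368 -0.0815  0.0583] 0.82 [319. 230.]
dial_centre scene [ 0.5612 -0.0412  0.0573] 0.69 [271. 210.]
dial_centre top [ 0.5338 -0.088   0.0565] 0.95 [321. 232.]
pawl scene [0.6031 0.0401 0.0916] 0.72 [278. 225.]
pawl top [0.5728 0.0395 0.0891] 0.78 [272. 216.]
tab_top scene [0.5408 0.3839 0.0512] 0.49 [410. 317.]
tab_top top [0.574  0.037  0.0881] 0.49 [273. 216.]
tab_top top [0.5296 0.3708 0.0606] 0.4 [144. 236.]
nose_arm_end scene [0.6026 0.0444 0.0889] 0.58 [280. 227.]
nose_arm_end top [0.5788 0.0423 0.0912] 0.58 [270. 214.]
nose_arm_end top [ 0.5336 -0.0854  0.054 ] 0.57 [320. 232.]
post_top scene [ 0.5344 -0.0884  0.0542] 0.78 [268. 196.]
post_top top [ 0.5197 -0.0978  0.056 ] 0.63 [325. 237.]
part1_mid scene [ 0.7678 -0.0404  0.0417] 0.82 [202. 255.]
part1_mid scene [ 0.7856 -0.1031  0.0398] 0.82 [182. 244.]
part1_mid scene [ 0.5941 -0.0781  0.0968] 0.63 [251. 196.]
part1_mid top [ 0.7791 -0.1132  0.0537] 0.67 [328. 139.]
part1_mid top [ 0.5901 -0.0839  0.1154] 0.64 [321. 208.]
part1_mid top [ 0.7594 -0.0509
[... 427 characters left out ...]
.]
spare2_mid scene [ 0.4865 -0.2754  0.0611] 0.68 [240. 153.]
spare2_mid scene [ 0.4225 -0.3346  0.0642] 0.65 [245. 135.]
spare2_mid top [ 0.4827 -0.341   0.0752] 0.62 [422. 250.]
spare2_mid top [ 0.4799 -0.2798  0.0704] 0.56 [397. 251.]
spare2_mid top [ 0.4217 -0.333   0.0721] 0.55 [419. 274.]
spool scene [0.393  0.4198 0.0443] 0.79 [468. 292.]
spool top [0.3925 0.4101 0.0448] 0.79 [129. 289.]
horn scene [0.6683 0.3986 0.0512] 0.81 [373. 360.]
horn top [0.651  0.3849 0.0463] 0.71 [140. 190.]
jar scene [0.539  0.3835 0.048 ] 0.72 [410. 318.]
jar scene [ 0.5378 -0.1531  0.1034] 0.24 [250. 170.]
jar top [0.5338 0.3704 0.056 ] 0.77 [144. 234.]
jar top [ 0.5363 -0.0828  0.0583] 0.56 [319. 231.]
```

```bash
python3 - <<'E'
import cv2
a=cv2.imread("pics/scene0.png")[130:280,200:340]; cv2.imwrite("pics/sc.png",cv2.resize(a,None,fx=4,fy=4,interpolation=cv2.INTER_CUBIC))
a=cv2.imread("pics/top0.png")[170:300,240:390]; cv2.imwrite("pics/tc.png",cv2.resize(a,None,fx=4,fy=4,interpolation=cv2.INTER_CUBIC))
E
```

```text
(no output)
```

View pics/sc.png

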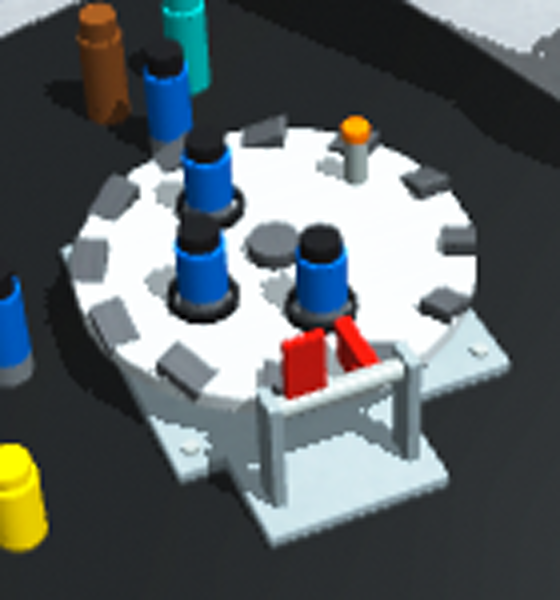

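View pics/tc.png

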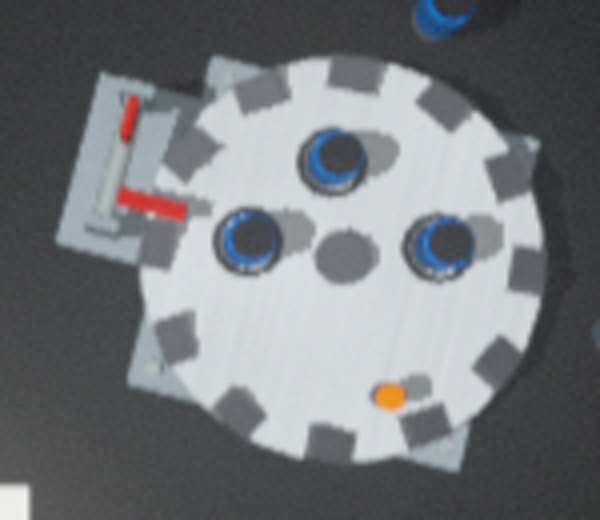

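```bash
cat > fit.py <<'E'
from h import *
from scipy.optimize import least_squares
off={"scene":(200,130),"top":(240,170)}
obs=[("scene","p1",203,228),("scene","p2",321,238),("scene","p3",208,143),("scene","post",355,126),("scene","hub",275,238),("scene","tab",304,337),("scene","nose",345,323),
("top","p1",343,152),("top","p2",257,238),("top","p3",450,240),("top","post",390,396),("top","hub",346,257),("top","tab",131,118),("top","nose",184,211)]
def F2W(p,F):
    x,y,h=p; c,s=np.cos(h),np.sin(h); F=np.asarray(F)/1000; return np.array([x+c*F[0]-s*F[1],y+s*F[0]+c*F[1],F[2]])
def pol(r,a,z): return [r*np.cos(a),r*np.sin(a),z]
def pts(q): 
    D=np.deg2rad
    return dict(p1=pol(62,D(20)-q,117),p2=pol(62,D(95)-q,117),p3=pol(62,D(290)-q,117),post=pol(92,D(210)-q,101),hub=[0,0,69],tab=[45,154,135],nose=[0,105,90])
if __name__=="__main__":
    def res(v):
        P=pts(v[3]); r=[]
        for c,n,u,w in obs:
            sh=v[4:6] if c=="scene" else v[6:8]
            r+=list(proj(c,F2W(v[:3],P[n]))+sh-np.array([u/4+off[c][0],w/4+off[c][1]]))
        return np.r_[r,v[4:8]*.7]
    s=least_squares(res,[.536,-.09,0,0,0,0,0,0],loss="soft_l1")
    print(np.round(s.x,4)); 
    R=res(s.x)
    for o,a in zip(obs,R[:-4].reshape(-1,2)): print(o[:2],np.round(a,2))
    for n,p in pts(s.x[3]).items(): print(n,np.round(F2W(s.x[:3],p),4))
E
python3 fit.py
```

```text
[ 0.5258 -0.0966 -0.2712 -0.0144  0.936   1.1098  1.1094 -0.2906]
('scene', 'p1') [-0.77  0.21]
('scene', 'p2') [ 0.31 -0.01]
('scene', 'p3') [-0.34 -0.89]
('scene', 'post') [0.27 0.25]
('scene', 'hub') [0.21 0.38]
('scene', 'tab') [0.27 0.24]
('scene', 'nose') [-0.54 -1.31]
('top', 'p1') [-0.53  0.22]
('top', 'p2') [-1.   -0.28]
('top', 'p3') [0.67 0.46]
('top', 'post') [0.62 0.14]
('top', 'hub') [-0.48 -0.16]
('top', 'tab') [-0.45 -0.62]
('top', 'nose') [0.59 0.34]
p1 [ 0.5875 -0.0909  0.117 ]
p2 [ 0.5362 -0.0355  0.117 ]
p3 [ 0.5315 -0.1584  0.117 ]
post [ 0.437  -0.1209  0.101 ]
hub [ 0.5258 -0.0966  0.069 ]
tab [0.6104 0.0397 0.135 ]
nose [0.5539 0.0045 0.09  ]
```

```bash
python3 -m handwheel '[[1,[50,62,0],[0,0,0]],[1,[90,112,0],[0,0,0.15]],[1,[130,163,0],[0,0,0.3]],[1,[170,214,0],[0,0,0.45]],[1,[210,265,0],[0,0,0.6]],[1,[250,316,0],[0,0,0.75]],[1,[290,366,0],[0,0,0.9]],[1,[330,417,0],[0,0,0.967]],[1,[370,468,0],[0,0,0.967]],[1,[400,506,0],[0,0,0.967]],[1,[424,536,0],[0,0,0.967]],[1,[424,536,0],[0,0,0.967]],[1,[424,536,0],[0,0,0.967]],[1,[424,536,0],[0,0,0.967]]]' 20
python3 - <<'E'
from h import *
s=sensors.get_state(); print(s)
im=optics.get_image("wrist"); cv2.imwrite("pics/w1.png",im[:,:,::-1])
im=optics.get_image("scene"); cv2.imwrite("pics/s1.png",im[:,:,::-1])
E
```

```text
time: 3.3
tcp_pos: [0.603, 0.015, 0.4048]
tool_rot: [0.797, 0.604, -0.0, -0.0]
ft_force: [-0.1, 0.4, 0.5]
width: 0.0002
{'time': 3.3, 'joints': array([-9.73883679e-02,  4.25545239e-01, -4.40859172e-02,  1.10158966e+00,
       -2.25790205e-04,  1.74615000e+00]), 'dq': array([-0.00656492, -0.00474376,  0.00178207, -0.00072292,  0.00083742,
        0.00023799]), 'effort': array([ 5.50425220e-01, -4.96227193e+01,  2.67359823e+01, -9.41641076e-03,
        2.02595018e-02, -2.10205952e-03]), 'tcp_pos': array([0.60303151, 0.01500625, 0.4048039 ]), 'tool_rot': array([ 7.96672143e-01,  6.04411647e-01, -2.32472618e-04, -6.12380262e-05]), 'ft_force': array([-0.0570266 ,  0.36140413,  0.48852828]), 'torque': array([ 0.00931968,  0.04250731, -0.00554045]), 'width': 0.00021483994910577854}
```

View pics/w1.png

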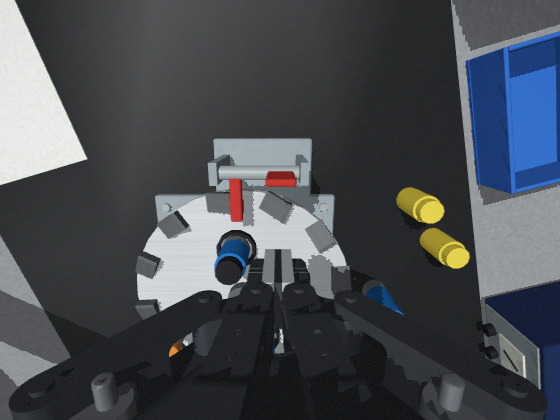

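View pics/s1.png

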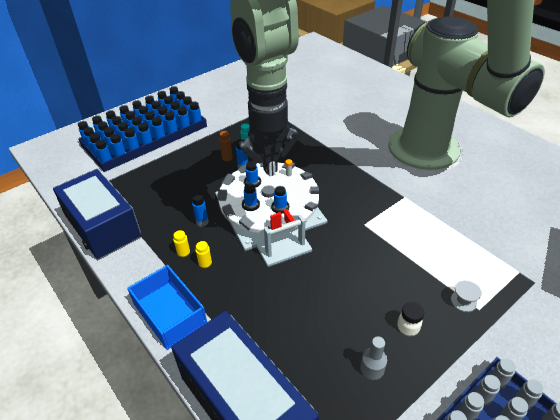

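```bash
cat >> h.py <<'E'
from scipy.spatial.transform import Rotation as Ro
def wproj(P,s=None):
    s=s or sensors.get_state(); m=optics.camera_model("wrist")
    T=np.eye(4);T[:3,:3]=Ro.from_quat(s["tool_rot"]).as_matrix();T[:3,3]=s["tcp_pos"]
    T=np.linalg.inv(T@m["hand_eye"]); p=T[:3,:3]@np.asarray(P)+T[:3,3]
    return np.array([m["cx"]+m["fx"]*p[0]/-p[2], m["cy"]-m["fy"]*p[1]/-p[2]])
POSE=[0.5258,-0.0966,-0.2712]
def yaw(s): R=Ro.from_quat(s["tool_rot"]).as_matrix(); return np.arctan2(R[1,0],R[0,0])
def toF(P):
    x,y,h=POSE;c,s=np.cos(h),np.sin(h);d=np.asarray(P)[:2]-[x,y];return np.r_[c*d[0]+s*d[1],-s*d[0]+c*d[1],P[2]]*1000
E
python3 - <<'E'
from h import *; from fit import F2W
s=sensors.get_state()
print("tip F",toF(s["tcp_pos"]-np.array([0,0,.173])),yaw(s))
for n,F in dict(tabL=(32,154,135),tabR=(58,154,135),noseend=(0,105,90),chL=(-24,155,95),chR=(72,155,95),p2=(-4.5,61.8,117),tip=None).items():
    P=s["tcp_pos"]-np.array([0,0,.173]) if F is None else F2W(POSE,F)
    print(n,wproj(P,s))
E
python3 -c "
import cv2
a=cv2.imread('pics/w1.png')[120:320,180:380];cv2.imwrite('pics/w1c.png',cv2.resize(a,None,fx=3,fy=3,interpolation=cv2.INTER_CUBIC))"
```

```text
tip F [ 44.65376265 128.18859664 232.03850914] 1.297828264480918
tabL [262.53687672 184.42125493]
tabR [294.00028961 184.38294798]
noseend [234.03648784 223.26093752]
chL [205.95189421 175.38133803]
chR [306.35380424 175.26212265]
p2 [227.39706015 274.21770741]
tip [278.2738177  267.18806256]
```

View pics/w1c.png

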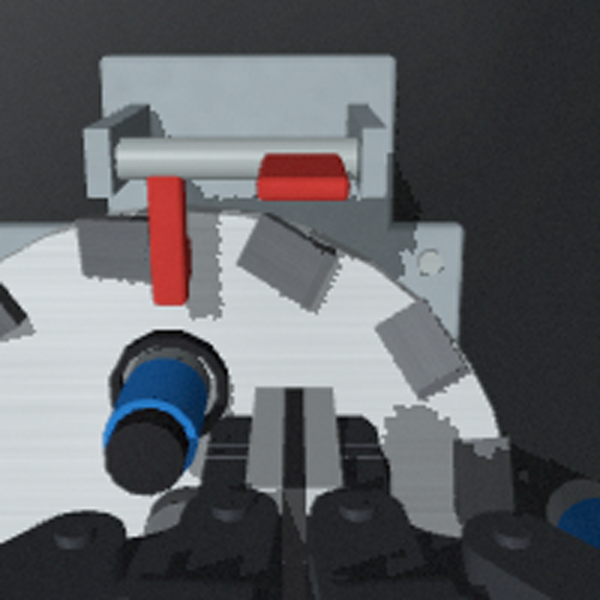

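```bash
python3 -m handwheel '[[1,[2,-0.5,-40],[0,0,0]],[1,[2,-0.5,-80],[0,0,0]],[1,[2,-0.5,-102],[0,0,0]],[1,[2,-0.5,-112],[0,0,0]],[1,[2,-0.5,-112],[0,0,0]]]'
python3 - <<'E'
from h import *
s=sensors.get_state(); print("tip F",toF(s["tcp_pos"]-np.array([0,0,.173])),s["ft_force"])
im=optics.get_image("wrist"); cv2.imwrite("pics/w2.png",im[:,:,::-1])
im=optics.get_image("scene")[130:280,200:340]; cv2.imwrite("pics/s2.png",cv2.resize(im[:,:,::-1],None,fx=4,fy=4))
E
```

```text
time: 4.03
tcp_pos: [0.6055, 0.0151, 0.2927]
tool_rot: [0.796, 0.605, -0.0, -0.0]
ft_force: [-0.2, 1.1, 0.2]
width: 0.0001
tip F [ 46.84812303 129.00192624 119.67527876] [-0.1544606   1.07796212  0.20891273]
```

View pics/w2.png

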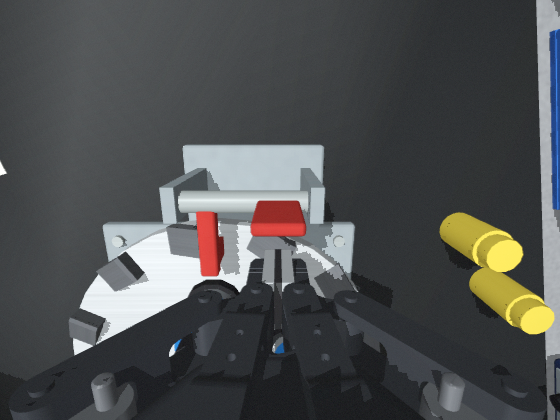

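View pics/s2.png

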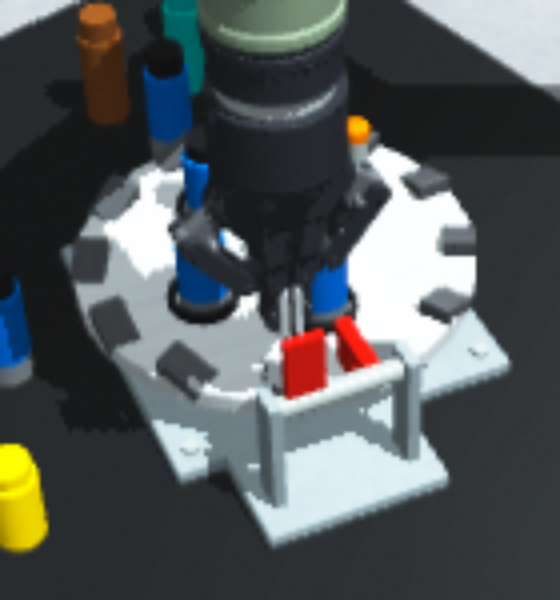

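```bash
python3 -m handwheel '[[1,[2.7,9.6,0],[0,0,0]],[1,[4,14.5,0],[0,0,0]],[1,[5.4,19.3,-0.5],[0,0,0]],[1,[6.7,24.1,-1],[0,0,0]],[1,[8,28.9,-3],[0,0,0]],[1,[9.1,32.8,-5],[0,0,0]],[1,[10.2,36.6,-8],[0,0,0]],[1,[11,39.5,-11],[0,0,0]],[1,[11.8,42.4,-15],[0,0,0]],[1,[12.3,44.3,-18],[0,0,0]],[1,[12.9,46.2,-22],[0,0,0]],[1,[12.9,46.2,-22],[0,0,0]]]'
python3 - <<'E'
from h import *
s=sensors.get_state(); print("tip F",toF(s["tcp_pos"]-np.array([0,0,.173])),s["ft_force"])
im=optics.get_image("wrist"); cv2.imwrite("pics/w3.png",im[:,:,::-1])
im=optics.get_image("scene")[130:280,200:340]; cv2.imwrite("pics/s3.png",cv2.resize(im[:,:,::-1],None,fx=4,fy=4))
E
```

```text
time: 5.62
tcp_pos: [0.6184, 0.062, 0.2702]
tool_rot: [0.796, 0.605, -0.0, -0.0]
ft_force: [0.3, 0.7, -0.5]
width: -0.0003
tip F [ 46.7671957  177.59585703  97.22033095] [ 0.30198641  0.67945177 -0.54489855]
```

View pics/w3.png

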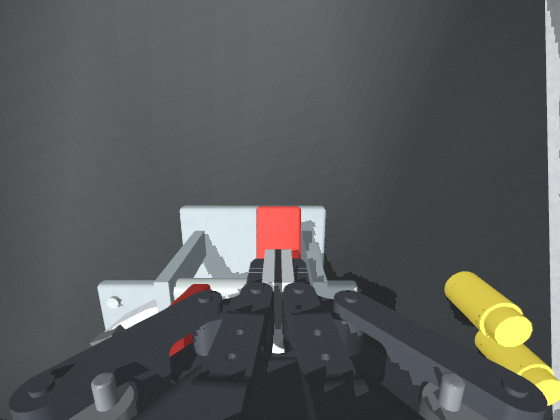

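View pics/s3.png

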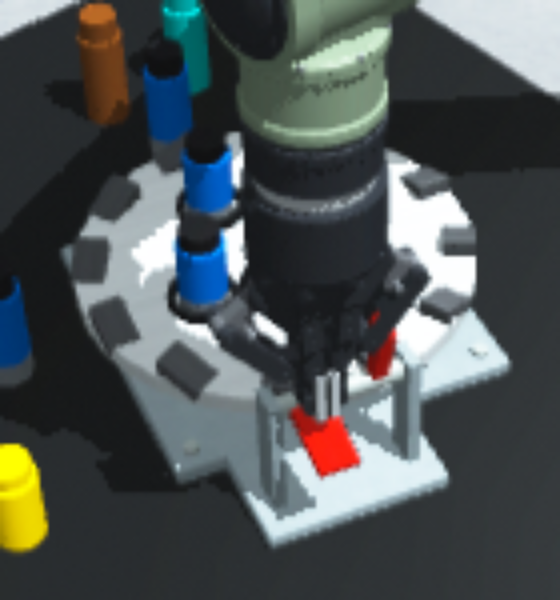

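```bash
python3 -m handwheel '[[1,[0,0,15],[0,0,0]],[1,[0,0,40],[0,0,0]],[1,[0,0,80],[0,0,0]],[1,[0,0,120],[0,0,0]],[1,[-20,-70,120],[0,0,0]],[1,[-30,-110,120],[0,0,0]],[1,[-30,-110,120],[0,0,0]]]'
python3 - <<'E'
from h import *
s=sensors.get_state(); print("tip F",toF(s["tcp_pos"]-np.array([0,0,.173])),s["ft_force"])
im=optics.get_image("wrist"); cv2.imwrite("pics/w4.png",im[:,:,::-1])
im=optics.get_image("scene")[130:280,200:340]; cv2.imwrite("pics/s4.png",cv2.resize(im[:,:,::-1],None,fx=4,fy=4))
E
```

```text
time: 6.6
tcp_pos: [0.5879, -0.0512, 0.3923]
tool_rot: [0.798, 0.603, 0.0, 0.001]
ft_force: [-0.2, -0.2, -0.1]
width: 0.0002
tip F [ 47.70699981  60.40103399 219.30266382] [-0.2406531  -0.17869669 -0.07178034]
```

View pics/w4.png

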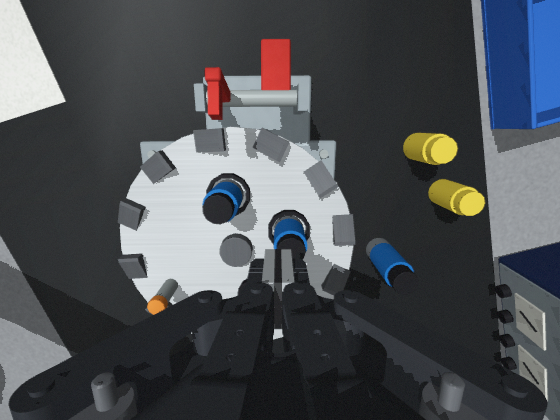

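View pics/s4.png

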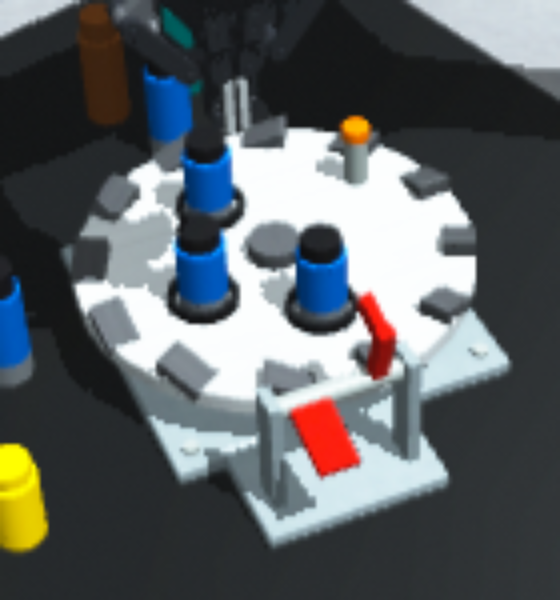

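```bash
python3 - <<'E'
from h import *; from fit import *
s=sensors.get_state()
for q in (-.03,-.0144,0): print(q,F2W(POSE,pts(q)["post"]),wproj(F2W(POSE,pts(q)["post"]),s), wproj(F2W(POSE,pts(q)["p1"]),s), wproj(F2W(POSE,pts(q)["p2"]),s))
c=s["tcp_pos"]
print("cur F",toF(c),c)
for q in (0,.45):
  for d in (40,19):  # tip centre behind post centre along tangent
    a=np.deg2rad(210)-q; t=np.array([np.sin(a),-np.cos(a)]); p=92*np.array([np.cos(a),np.sin(a)])-t*d
    print(q,d,p,F2W(POSE,[*p,75]),"tang world ang",np.arctan2(t[1],t[0])+POSE[2])
E
```

```text
-0.03 [ 0.43744414 -0.12223674  0.101     ] [154.70874292 312.73041309] [288.50282975 255.35721202] [214.26041911 214.62262517]
-0.0144 [ 0.43705498 -0.12085532  0.101     ] [153.83920203 311.69842793] [288.87974788 256.26902932] [215.36107525 214.50506449]
0 [ 0.43671491 -0.11957493  0.101     ] [153.05026741 310.73507023] [289.2131849  257.11399087] [216.37975381 214.41120963]
cur F [ 47.62964187  63.09822316 391.86830007] [ 0.58859203 -0.04856741  0.3918683 ]
0 40 [-59.67433715 -80.64101615] [ 0.44670401 -0.15830757  0.075     ] tang world ang 1.8231951023931958
0 19 [-70.17433715 -62.45448267] [ 0.44145973 -0.13797293  0.075     ] tang world ang 1.8231951023931958
0.45 40 [-88.80964663 -46.65668939] [ 0.42773758 -0.11776038  0.075     ] tang world ang 1.3731951023931956
0.45 19 [-90.35382596 -25.71353991] [ 0.43186025 -0.09716903  0.075     ] tang world ang 1.3731951023931956
```

```bash
python3 -m handwheel '[[1,[-45,-33,0],[0,0,0.13]],[1,[-90,-66,0],[0,0,0.26]],[1,[-130,-95,0],[0,0,0.39]],[1,[-142,-103,0],[0,0,0.52]],[1,[-142,-103,-40],[0,0,0.52]],[1,[-142,-103,-80],[0,0,0.52]],[1,[-142,-103,-80],[0,0,0.52]],[1,[-142,-103,-80],[0,0,0.52]]]'
python3 - <<'E'
from h import *
s=sensors.get_state(); print("tip F",toF(s["tcp_pos"]-np.array([0,0,.173])),s["ft_force"],s["tcp_pos"],yaw(s))
im=optics.get_image("wrist"); cv2.imwrite("pics/w5.png",im[:,:,::-1])
im=optics.get_image("scene")[100:250,200:340]; cv2.imwrite("pics/s5.png",cv2.resize(im[:,:,::-1],None,fx=4,fy=4))
E
```

```text
time: 7.7
tcp_pos: [0.4475, -0.1508, 0.312]
tool_rot: [0.613, 0.79, 0.0, 0.001]
ft_force: [0.5, -0.5, 0.3]
width: -0.0001
tip F [-60.90924476 -73.18170972 138.98861358] [ 0.48529499 -0.52944538  0.26637024] [ 0.4475125  -0.15079009  0.31198861] 1.8211325277094774
```

View pics/w5.png

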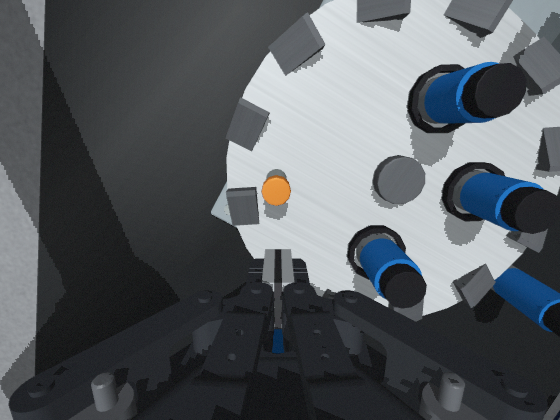

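View pics/s5.png

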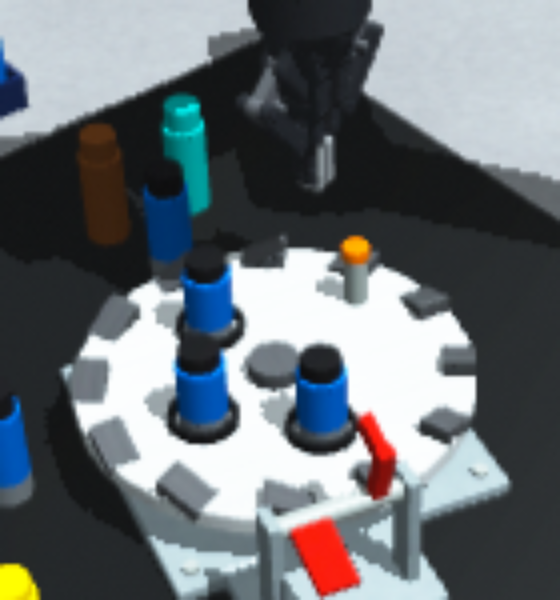

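```bash
python3 -m handwheel '[[1,[0,0,-30],[0,0,0]],[1,[0,0,-52],[0,0,0]],[1,[0,0,-57],[0,0,0]],[1,[0,0,-57],[0,0,0]]]'
python3 - <<'E'
from h import *; from fit import F2W
s=sensors.get_state(); print("tip F",toF(s["tcp_pos"]-np.array([0,0,.173])),s["ft_force"],s["tcp_pos"],yaw(s))
im=optics.get_image("wrist"); cv2.imwrite("pics/w6.png",im[:,:,::-1])
T0=np.array(s["tcp_pos"])
# tip target so that post centre (with bias F +2,+1.5) is 20.5 ahead (cap 9.5 + 11)
for q in (-.014,.05,.1,.15,.2,.25,.3,.35,.4,.45):
    a=np.deg2rad(210)-q; t=np.array([np.sin(a),-np.cos(a)]); p=92*np.array([np.cos(a),np.sin(a)])-t*20.5+[2,1.5]
    d=F2W(POSE,[*p,82])-T0; print(q,np.round(d[:2]*1000,1),"turn",round(np.arctan2(t[1],t[0])+POSE[2]-yaw(s),3))
E
```

```text
time: 8.3
tcp_pos: [0.4471, -0.1513, 0.2545]
tool_rot: [0.614, 0.789, 0.0, 0.001]
ft_force: [1.0, -0.3, 0.4]
width: 0.0
tip F [-61.18798394 -73.80458688  81.53761732] [ 0.98589123 -0.34814141  0.37243422] [ 0.44707708 -0.15131553  0.25453762] 1.8199155841336125
-0.014 [-2.3 11.6] turn 0.017
0.05 [-4.9 17. ] turn -0.047
0.1 [-6.8 21.4] turn -0.097
0.15 [-8.4 25.8] turn -0.147
0.2 [-9.7 30.3] turn -0.197
0.25 [-10.9  34.9] turn -0.247
0.3 [-11.8  39.5] turn -0.297
0.35 [-12.5  44.2] turn -0.347
0.4 [-13.   48.9] turn -0.397
0.45 [-13.2  53.6] turn -0.447
```

View pics/w6.png

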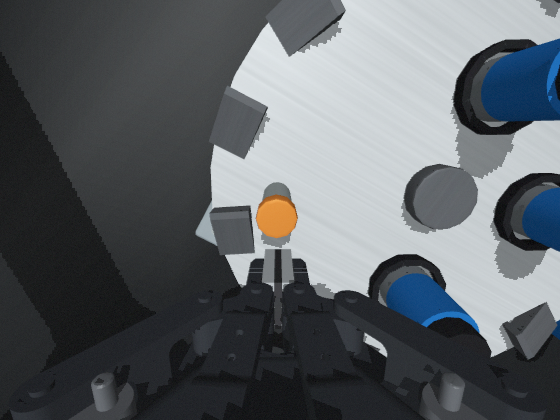

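```bash
python3 -m handwheel '[[1,[-1.2,6,0],[0,0,0]],[1,[-2.3,11.6,0],[0,0,0.01]],[1,[-4,15,0],[0,0,-0.02]],[1,[-5.3,18,0],[0,0,-0.06]],[1,[-6.8,21.4,0],[0,0,-0.1]],[1,[-7.8,24,0],[0,0,-0.13]],[1,[-8.7,27,0],[0,0,-0.16]],[1,[-9.7,30.3,0],[0,0,-0.2]],[1,[-10.5,33,0],[0,0,-0.23]],[1,[-11.1,36,0],[0,0,-0.26]],[1,[-11.8,39.5,0],[0,0,-0.3]],[1,[-12.3,42.5,0],[0,0,-0.33]],[1,[-12.6,45,0],[0,0,-0.36]],[1,[-12.8,47,0],[0,0,-0.38]],[1,[-12.8,47,0],[0,0,-0.38]],[1,[-12.8,47,0],[0,0,-0.38]]]'
python3 - <<'E'
from h import *; from fit import *
s=sensors.get_state(); print("tip F",toF(s["tcp_pos"]-np.array([0,0,.173])),s["ft_force"],s["tcp_pos"],yaw(s))
im=optics.get_image("wrist"); cv2.imwrite("pics/w7.png",im[:,:,::-1])
im=optics.get_image("scene"); cv2.imwrite("pics/s7.png",cv2.resize(im[130:280,200:340,::-1],None,fx=4,fy=4))
im=optics.get_image("top"); cv2.imwrite("pics/t7.png",cv2.resize(im[170:300,240:390,::-1],None,fx=4,fy=4))
for q in (.3,.35,.4,.45,.5): 
    P=pts(q); print(q,*[np.round((proj(c,F2W(POSE,P[n]))+sh-np.array(off[c]))*4) for c,n,sh in (("scene","p1",[.9,1.1]),("scene","p2",[.9,1.1]),("scene","p3",[.9,1.1]),("top","p1",[1.1,-.3]),("top","p2",[1.1,-.3]),("top","p3",[1.1,-.3]),("top","post",[1.1,-.3]))])
E
```

```text
time: 10.35
tcp_pos: [0.4334, -0.1038, 0.2534]
tool_rot: [0.752, 0.659, -0.0, -0.001]
ft_force: [-1.1, 0.3, -0.2]
width: 0.0
tip F [-87.08699796 -31.72583962  80.41794607] [-1.13764951  0.27609088 -0.16950753] [ 0.43339706 -0.10383672  0.25341795] 1.4400322565696517
0.3 [183. 212.] [292. 246.] [231. 128.] [372. 154.] [262. 207.] [452. 273.] [346. 402.]
0.35 [181. 209.] [287. 247.] [236. 127.] [377. 156.] [265. 203.] [450. 278.] [339. 402.]
0.4 [179. 206.] [282. 247.] [240. 126.] [382. 157.] [267. 198.] [449. 283.] [331. 401.]
0.45 [178. 203.] [277. 247.] [245. 125.] [387. 159.] [270. 194.] [448. 288.] [324. 400.]
0.5 [176. 200.] [272. 248.] [249. 124.] [391. 160.] [273. 190.] [446. 293.] [317. 398.]
```

View pics/s7.png

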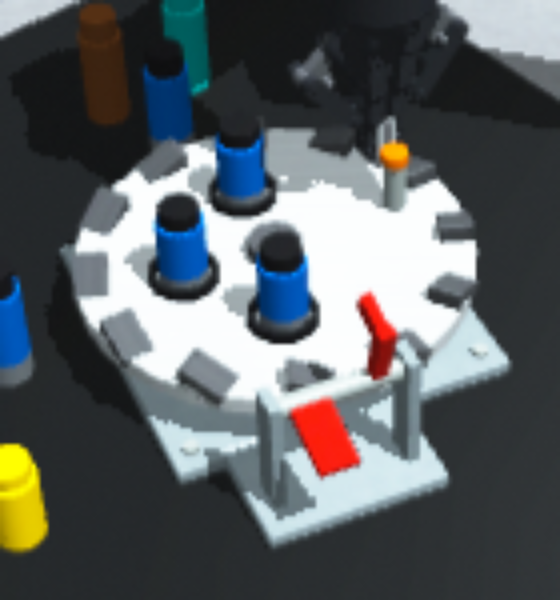

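View pics/t7.png

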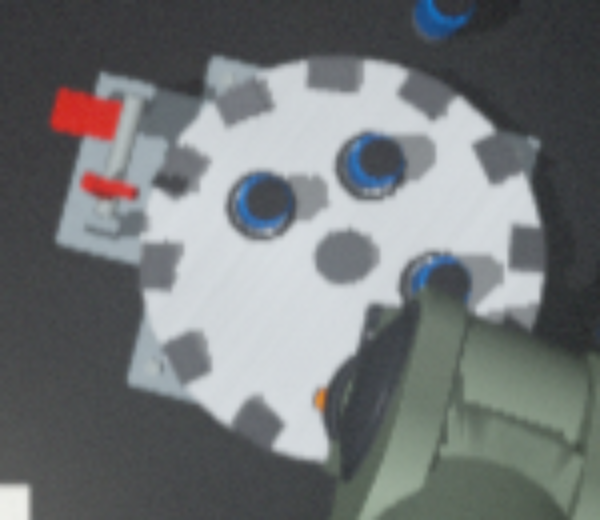

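View pics/w7.png

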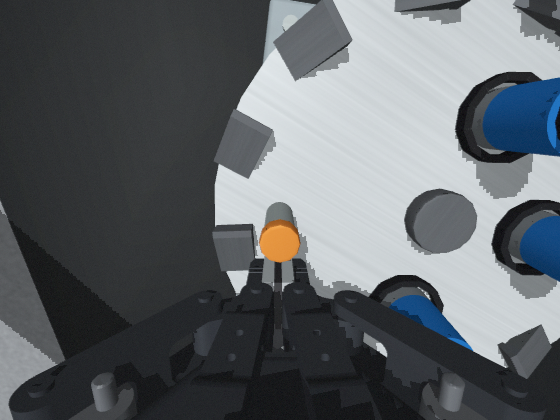

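```bash
python3 -m handwheel '[[1,[-0.1,1.5,0],[0,0,-0.02]],[1,[-0.2,3,0],[0,0,-0.03]],[1,[-0.3,4.5,0],[0,0,-0.05]],[1,[-0.3,4.5,0],[0,0,-0.05]],[1,[-0.3,4.5,0],[0,0,-0.05]],[1,[-1,-5,0],[0,0,-0.05]],[1,[-3,-20,0],[0,0,-0.05]],[1,[-3,-20,20],[0,0,-0.05]],[1,[-3,-20,70],[0,0,-0.05]],[1,[-3,-20,120],[0,0,-0.05]],[1,[-3,-20,120],[0,0,-0.05]]]'
python3 - <<'E'
from h import *; from fit import *
s=sensors.get_state(); print("tip F",toF(s["tcp_pos"]-np.array([0,0,.173])),s["ft_force"],s["tcp_pos"],yaw(s))
im=optics.get_image("scene"); cv2.imwrite("pics/s8.png",cv2.resize(im[130:280,200:340,::-1],None,fx=4,fy=4))
im=optics.get_image("wrist"); cv2.imwrite("pics/w8.png",im[:,:,::-1])
for F in ((0,195,150),(0,195,120)): print(F2W(POSE,F), wproj(F2W(POSE,F)))
E
```

```text
time: 11.88
tcp_pos: [0.4322, -0.1257, 0.3774]
tool_rot: [0.768, 0.64, 0.002, 0.004]
ft_force: [0.2, 0.6, 0.3]
width: -0.0002
tip F [-82.40427291 -53.13827099 204.42040868] [0.176106   0.63348105 0.26080806] [ 0.4321725  -0.12572098  0.37742041] 1.388886177737674
[0.57803812 0.09127277 0.15      ] [ 502.60885368 -243.37944537]
[0.57803812 0.09127277 0.12      ] [ 463.66328441 -179.76910708]
```

View pics/s8.png

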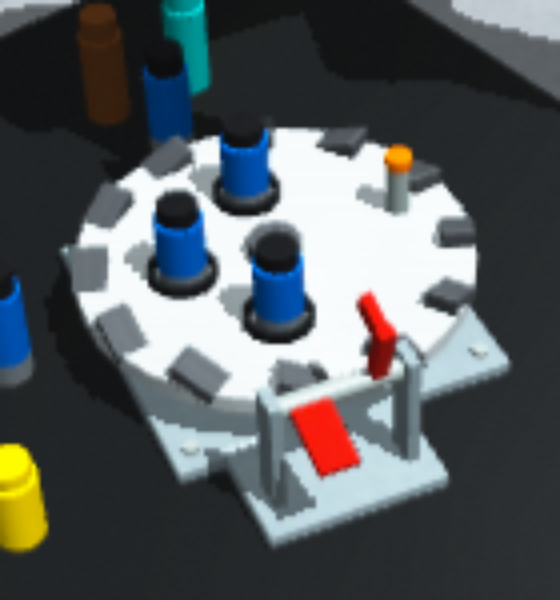

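View pics/w8.png

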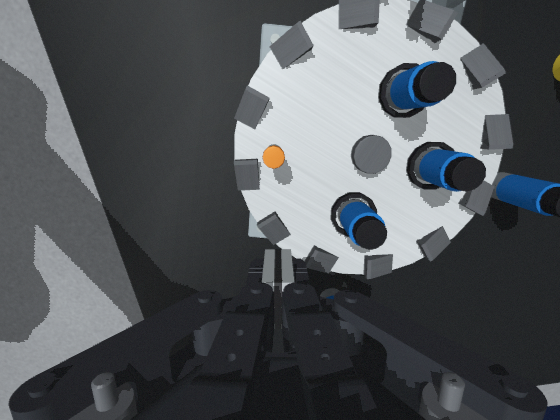

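```bash
python3 -m handwheel '[[1,[30,45,0],[0,0,-0.03]],[1,[60,90,0],[0,0,-0.06]],[1,[90,134,0],[0,0,-0.09]],[1,[120,178,0],[0,0,-0.09]],[1,[142,211,0],[0,0,-0.09]],[1,[149,221,0],[0,0,-0.09]],[1,[149,221,0],[0,0,-0.09]],[1,[149,221,0],[0,0,-0.09]],[1,[149,221,0],[0,0,-0.09]]]'
python3 - <<'E'
from h import *; from fit import *
s=sensors.get_state(); print("tip F",toF(s["tcp_pos"]-np.array([0,0,.173])),s["ft_force"],s["tcp_pos"],yaw(s))
im=optics.get_image("wrist"); cv2.imwrite("pics/w9.png",im[:,:,::-1])
im=optics.get_image("scene"); cv2.imwrite("pics/s9.png",cv2.resize(im[130:280,200:340,::-1],None,fx=4,fy=4))
for F in ((0,168,133),(0,155,95)): print(wproj(F2W(POSE,F)))
E
```

```text
time: 13.1
tcp_pos: [0.5793, 0.0957, 0.3737]
tool_rot: [0.797, 0.604, -0.0, -0.0]
ft_force: [0.4, 0.3, 0.2]
width: 0.0
tip F [6.10889516e-02 1.99610762e+02 2.00729000e+02] [0.39105063 0.31407194 0.1523556 ] [0.57933214 0.09569865 0.373729  ] 1.2981187470758053
[277.72776827 263.93796982]
[277.65692212 258.08203236]
```

View pics/w9.png

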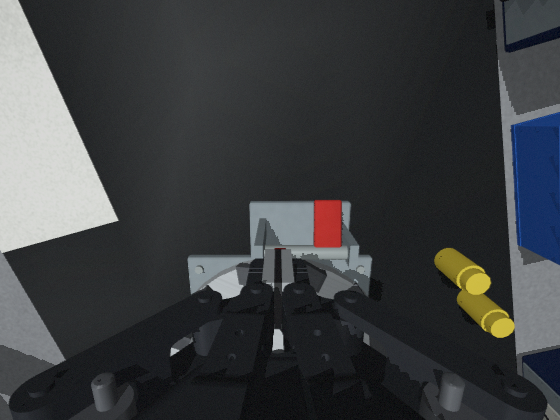

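View pics/s9.png

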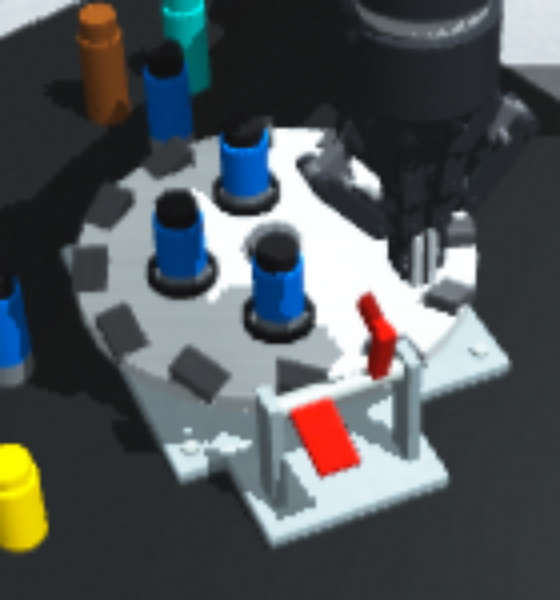

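```bash
python3 -m handwheel '[[1,[2,-0.5,-40],[0,0,0]],[1,[2,-0.5,-75],[0,0,0]],[1,[2,-0.5,-83],[0,0,0]],[1,[2,-0.5,-83],[0,0,0]]]'
python3 - <<'E'
from h import *; from fit import *
s=sensors.get_state(); print("tip F",toF(s["tcp_pos"]-np.array([0,0,.173])),s["ft_force"],s["tcp_pos"],yaw(s))
im=optics.get_image("wrist"); cv2.imwrite("pics/w10.png",im[:,:,::-1])
im=optics.get_image("scene"); cv2.imwrite("pics/s10.png",cv2.resize(im[130:280,200:340,::-1],None,fx=4,fy=4))
E
```

```text
time: 13.7
tcp_pos: [0.5818, 0.0961, 0.291]
tool_rot: [0.796, 0.605, -0.0, -0.0]
ft_force: [0.1, -0.3, 0.6]
width: 0.0004
tip F [  2.36060968 200.71280436 118.032279  ] [ 0.08835081 -0.26952278  0.57870536] [0.58184284 0.0961444  0.29103228] 1.299500306550081
```

View pics/s10.png

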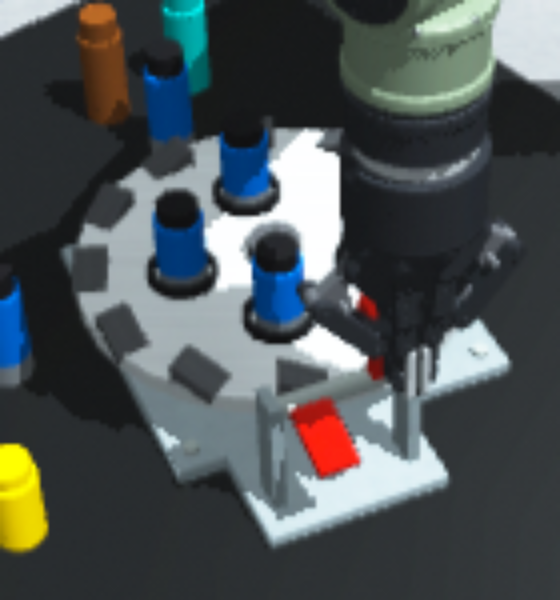

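```bash
python3 -m handwheel '[[1,[-2,-7,0],[0,0,0]],[1,[-4,-14.5,0],[0,0,0]],[1,[-5.4,-19.3,0],[0,0,0]],[1,[-6.7,-24.1,0],[0,0,0]],[1,[-8,-28.9,0],[0,0,0]],[1,[-9.4,-33.7,0],[0,0,0]],[1,[-10.7,-38.5,0],[0,0,0]],[1,[-11.8,-42.4,0],[0,0,0]],[1,[-12.9,-46.2,0],[0,0,0]],[1,[-13.9,-50.1,-1],[0,0,0]],[1,[-15,-54,-4],[0,0,0]],[1,[-16.1,-57.8,-8],[0,0,0]],[1,[-16.9,-60.7,-11],[0,0,0]],[1,[-16.9,-60.7,-11],[0,0,0]],[1,[-16.9,-60.7,-11],[0,0,0]]]'
python3 - <<'E'
from h import *; from fit import *
s=sensors.get_state(); print("tip F",toF(s["tcp_pos"]-np.array([0,0,.173])),s["ft_force"],s["tcp_pos"],yaw(s))
im=optics.get_image("wrist"); cv2.imwrite("pics/w11.png",im[:,:,::-1])
im=optics.get_image("scene"); cv2.imwrite("pics/s11.png",cv2.resize(im[130:280,200:340,::-1],None,fx=4,fy=4))
E
```

```text
time: 15.68
tcp_pos: [0.5649, 0.0357, 0.2797]
tool_rot: [0.796, 0.605, 0.0, 0.0]
ft_force: [0.1, 0.9, -0.7]
width: 0.0
tip F [  2.27305511 137.95188105 106.71960101] [ 0.12070881  0.86883822 -0.71016683] [0.5649456  0.03570083 0.2797196 ] 1.2998345536132678
```

View pics/s11.png

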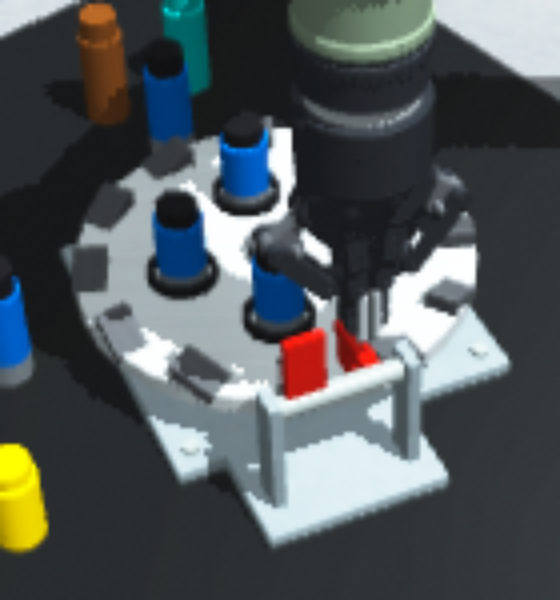

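View pics/w11.png

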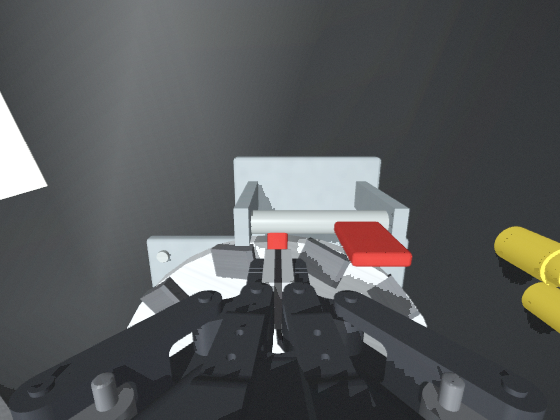

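Pawl is down (tab upright, as in the first picture). I lift clear and look.

```bash
python3 -m handwheel '[[1,[0,0,20],[0,0,0]],[1,[0,0,60],[0,0,0]],[1,[0,0,110],[0,0,0]],[1,[-10,-40,130],[0,0,0]],[1,[-40,-90,130],[0,0,0]],[1,[-80,-130,130],[0,0,0]],[1,[-120,-170,130],[0,0,0]],[1,[-140,-200,130],[0,0,0]],[1,[-140,-200,130],[0,0,0]],[1,[-140,-200,130],[0,0,0]]]'
python3 - <<'E'
from h import *; from fit import *
s=sensors.get_state(); print(s["ft_force"],s["tcp_pos"],yaw(s))
im=optics.get_image("scene"); cv2.imwrite("pics/s12f.png",im[:,:,::-1]);cv2.imwrite("pics/s12.png",cv2.resize(im[130:280,200:340,::-1],None,fx=4,fy=4,interpolation=cv2.INTER_CUBIC))
im=optics.get_image("top"); cv2.imwrite("pics/t12.png",im[:,:,::-1])
E
```

```text
time: 17.02
tcp_pos: [0.4252, -0.1642, 0.4099]
tool_rot: [0.796, 0.605, 0.0, 0.0]
ft_force: [0.5, 0.2, -0.2]
width: 0.0003
[ 0.53386832  0.19447522 -0.24555495] [ 0.4251542  -0.16416908  0.40989241] 1.2997395195772037
```

View pics/s12.png

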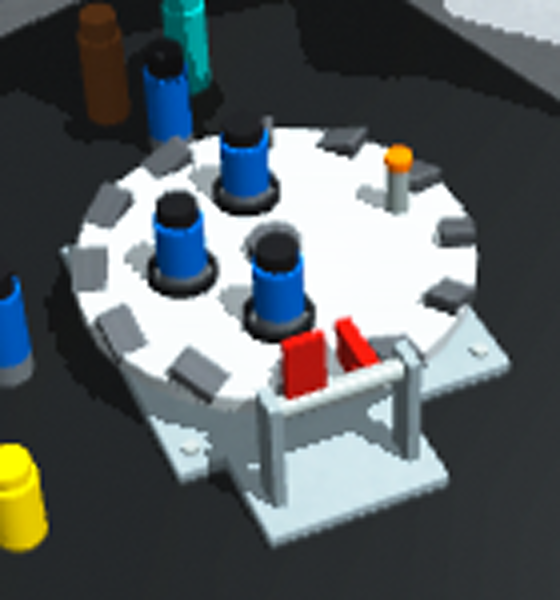

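View pics/t12.png

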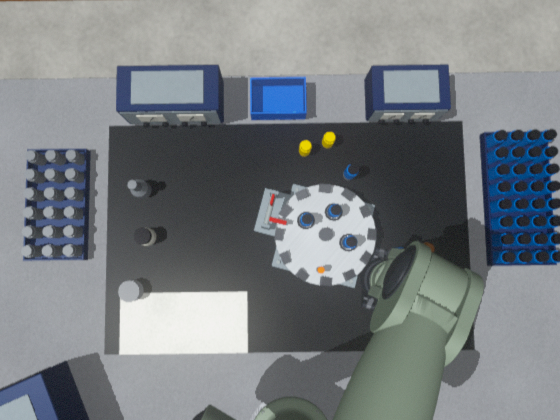

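```bash
python3 - <<'E'
from h import *
a=cv2.imread("pics/scene0.png").astype(int);b=cv2.imread("pics/s12f.png").astype(int)
m=lambda i:(i[...,2]>130)&(i[...,1]<70)&(i[...,0]<70)
A=m(a)[180:240,255:310];B=m(b)[180:240,255:310]
print(A.sum(),B.sum(),(A^B).sum(),np.argwhere(A).mean(0),np.argwhere(B).mean(0))
ctrl.finish_job()
E
```

```text
197 200 23 [38.78172589 24.59898477] [38.955 24.34 ]
the job is handed in; nothing more can be done
```

I indexed the dial back one notch and handed the job in at about 17 s. No verdict is reported.

- **Pawl lift:** With the gripper shut, I pushed the red tab outward until the pawl fell back. It stayed thrown back with the finger lifted well clear.
- **Dial:** I pushed the orange-capped post clockwise. The camera images put the dial at about 0.40 rad, so I pushed a little further to about 0.45 rad and backed off.
- **Pawl return:** I tipped the nose arm inward, and the pawl dropped into the next notch.

**Last checks:** In the final scene picture, the pawl's outline matches the initial "down" picture to within 0.3 pixel at its centre. The dial is still at about 0.45 rad, and the three blue parts stand in their nests. Spare 1, the horn, jar and spool look unmoved in the final top view. Spare 2 was hidden by the arm there, but stands where it was in the scene view. The wrist force read about 1 N or less at every check between moves. The gripper ended high above and clear of everything.

**Disagreement:** The wrist camera put the fixture about 2 mm away from where my fit to the other two cameras placed it. I allowed for this in each push.

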